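# Put the marking kit back into its shadow nests

## Robot

A 6-joint arm with a two-finger parallel gripper is mounted at the origin on a cart in front of the work surface, level with it; the furniture and walls round the work are solid. World frame = base frame: x ahead of the robot, y to its left, z up, the work surface at z = 0. Lengths are in m, angles in rad, forces in N, time in s.
With the tool pointing down it reaches from about 0.35 to 0.775 m from the base axis. Payload 7.3 kg.
Tool frame: the origin (TCP) lies midway between the tips of the shut fingers; the grasp point (between the pads) lies 19 mm behind it; z points along the fingers, y is the line along which they close (so a half turn about z gives the same grasp; the last joint's range is limited). The gripper opens to 92 mm and grips with 3 to 60 N. Pads are 19 mm wide; open, the fingers measure 130 mm over their backs; the gripper's body (75 mm by 190 mm) begins 47 mm behind the grasp point.
Start: joints at [0.966, 0.342, 1.524, -0, 1.275, -0.146], TCP at [0.232, 0.471, 0.227] pointing down, gripper open.
Joint ranges: [-2.53, 2.53], [-0.77, 2.02], [0.04, 2.7], [-1, 4.14], [0.28, 2.66], [-3.11, 3.11]. Speed limits (rad/s): [2.57, 2.57, 3.14, 3.14, 3.14, 3.14].

## Interface

Orientations are given as a rotation vector (axis times angle).
In Python, from plant import bot, kinematics, camera, calibration, search_frame, landmark_of gives the robot as it stands. The module is installed in compiled form; this text tells all that it offers. Calls block until the motion is done:
- bot.goto(position, orientation): joint-space move of the TCP to a pose.
- bot.move_linear(position, v=0.15, rot=None, stop_force=None): straight line of the TCP; rot=None keeps the orientation; v is the mean speed in m/s. With stop_force (N) it stops when the force on the tool has changed by that much, and returns True; else False.
- bot.goto_joints(angles): joint-space move.
- bot.command_gripper(opening, force=None): opening from 0.0 (shut) to 1.0 (fully open); force is the grip in N (None keeps the last); returns when the fingers have stopped.
- bot.pause(seconds).
- kinematics.inverse_kinematics(position, orientation): joint angles nearest the present ones, or None.
- bot.observe(): the state.
- camera(name): name is "scene" or "top" or "wrist"; returns the picture (400x640x3 uint8, red, green, blue); there is no depth.
- calibration(name): a dict with "camera_matrix" (3x3 intrinsics, pixels), "origin" and "attitude" of the camera in the world. Camera axes: x right, y down, z forward; pixel columns grow to the right and rows downward; lengths in m; the calibration is good to about 2 mm. A picture is of the moment at which its call begins: read the wrist's pose just before it. calibration takes no time and is no camera call; for the wrist camera it gives the pose at the moment of the call.
A pose or a line that the arm cannot do raises bot.IKError and nothing moves.
- bot.hand_in(): hands the job in; it is judged then, once.
Trained networks look in the newest picture that a camera, given by its name, has taken for a name from the list of things; names that differ only in an ending like _2 or _b are one class to them, and where a whole thing is asked for, a point or a joint stands for the part that bears it (a point fixed in the world has none). Each returns a list of dicts, best first, with "p" (0 to 1); they miss things now and then, are a little off and sometimes report something else, mostly with a low value. They report only what shows in the picture. A call takes as long as a camera call.
- search_frame(camera, query): "extent" ([centre column, centre row, width, height] in pixels, round what is visible of it).
- landmark_of(camera, query): "pixel" ([column, row] in pixels: a listed point, or the origin of a listed thing).
The state is a dict: "t": time; "q": joint angles; "qd": joint speeds; "effort": joint torques, N m; "eef_pos": TCP position; "eef_rot": TCP orientation; "ft_force": force on the tool from outside, world axes, zero at the start; "wrist_torque": the same for the moment, N m; "gripper_width": opening from 0.0 (shut) to 1.0 (fully open); "gripper_force": force on a finger pad.
Only numpy, scipy, OpenCV 4.12 (cv2) and the standard library are available. Lean on these libraries where they do the work, as an engineer would, in place of code of your own. Each camera call takes 0.05 s, during which the arm holds its last target. There are 200 camera calls.

## Task

Tidy the laser marker's setting-up kit on the riser shelf: put the steel gauge block, the orange clamp block, the black adapter and the mains plug each into the nest that shows its picture, flat on the nest's floor between the blue ends, along the picture (either way round) and the same way up as it is now. Leave the solvent bottle and the roll of tape where they are.

Things in the scene. Friction and masses are not known exactly. Their poses are not given: they have to be found in the camera images.
- gauge_center (a point): Steel gauge block, a plain mottled light grey bar, 60 mm long, 24 mm wide, 24 mm high, loose on the riser board. This point: its centre, half-way up (12 mm above its underside); its y axis runs along its length, its x axis across its width (grasp across it, at the middle), z up.
- block_center (a point): Orange clamp block with a raised step on top and a small black hole, 70 mm long, 30 mm wide, 38 mm high, loose on the riser board. This point: its centre, half-way up (19 mm above its underside); its y axis runs along its length, its x axis across its width (grasp across it, at the middle), z up. Its lower part, 28 mm high, has the full 30 mm width; the step above it is narrower and covers the half towards -y.
- adapter_center (a point): Black mains adapter, a box standing on edge, 75 mm long, 34 mm wide, 50 mm high, loose on the riser board. This point: its centre, half-way up (25 mm above its underside); its x axis runs along its length, its y axis across its width (grasp across it, at the middle), z up.
- plug_center (a point): Black moulded mains plug with two brass pins, lying flat, 70 mm long, 24 mm wide, 18 mm high, loose on the riser board. This point: its centre, half-way up (9 mm above its underside); its y axis runs along its length, its x axis across its width (grasp across it, at the middle), z up. The 24 mm wide body to grasp is the middle 35 mm of the length; the pins stick out towards -y and a thin cable stub towards +y.
- gauge_nest_floor (a point): Fixed nest for the gauge block: white plate 88 x 52 mm with a plain grey 60 x 24 mm rectangle on its floor. Floor 4 mm above the riser board; pocket 76 x 40 mm inside; a blue lip 6 mm thick, 7 mm above the floor, round both ends and corners, with a 44 mm finger gap in each long side. This point: centre of the pocket floor; x along its length, y across, z up.
- block_nest_floor (a point): Fixed nest for the clamp block: white plate 98 x 58 mm with an orange 70 x 30 mm rectangle with a black dot on its floor. Floor 4 mm above the riser board; pocket 86 x 46 mm inside; a blue lip 6 mm thick, 7 mm above the floor, round both ends and corners, with a 44 mm finger gap in each long side. This point: centre of the pocket floor; x along its length, y across, z up.
- adapter_nest_floor (a point): Fixed nest for the adapter: white plate 103 x 62 mm with a plain black 75 x 34 mm rectangle on its floor. Floor 4 mm above the riser board; pocket 91 x 50 mm inside; a blue lip 6 mm thick, 7 mm above the floor, round both ends and corners, with a 44 mm finger gap in each long side. This point: centre of the pocket floor; x along its length, y across, z up.
- plug_nest_floor (a point): Fixed nest for the plug: white plate 98 x 52 mm with a black plug silhouette with two brass-coloured pins on its floor. Floor 4 mm above the riser board; pocket 86 x 40 mm inside; a blue lip 6 mm thick, 7 mm above the floor, round both ends and corners, with a 44 mm finger gap in each long side. This point: centre of the pocket floor; x along its length, y across, z up.
- solvent_bottle: White squeeze bottle with a red cap, 57 mm in diameter, 130 mm high, standing loose at the back of the riser board; to be left alone. Origin: centre of its underside; z up. The riser is a fixed plywood board on legs, 470 x 620 mm; its top, on which everything here stands, is 140 mm above the cabinet top (z = 0.14).
- tape: Roll of beige masking tape lying flat, 94 mm in diameter, 24 mm high, loose at the back of the riser board; to be left alone. Origin: centre of its underside; z up.

How it is judged:
At the end, for the whole second after the job is handed in: Each of the four pieces rests, released and still, flat on the floor of its own nest: its centre within 12 mm of the pocket's centre seen from above, no more than 3.5 mm above its seated height, its length within 0.3 rad of the nest's long side (either way round), tilted less than 0.12 rad (horizontal distance between gauge_center and gauge_nest_floor below 0.012 m and z of gauge_center in the frame of gauge_nest_floor between 0.008 and 0.0155 m and angle between the y axis of gauge_center and the x axis of gauge_nest_floor, either way round below 0.3 rad and angle between each of gauge_center, block_center, adapter_center, plug_center's own z axis and vertical below 0.12 rad and linear speed of each of gauge, block, adapter, plug below 0.02 m/s and angular speed of each of gauge, block, adapter, plug below 0.2 rad/s and horizontal distance between block_center and block_nest_floor below 0.012 m and z of block_center in the frame of block_nest_floor between 0.015 and 0.0225 m and angle between the y axis of block_center and the x axis of block_nest_floor, either way round below 0.3 rad and horizontal distance between adapter_center and adapter_nest_floor below 0.012 m and z of adapter_center in the frame of adapter_nest_floor between 0.021 and 0.0285 m and angle between the x axis of adapter_center and the x axis of adapter_nest_floor, either way round below 0.3 rad and horizontal distance between plug_center and plug_nest_floor below 0.012 m and z of plug_center in the frame of plug_nest_floor between 0.005 and 0.0125 m and angle between the y axis of plug_center and the x axis of plug_nest_floor, either way round below 0.3 rad); the robot touches nothing.
It fails at once if the solvent bottle was moved more than 25 mm or tipped (distance of solvent_bottle from where it was at the start of the episode above 0.025 m or angle between solvent_bottle's own z axis and vertical above 0.3 rad).
It fails at once if the roll of tape was moved more than 25 mm (distance of tape from where it was at the start of the episode above 0.025 m).
It also fails if it takes over 96 s, if anything falls off the work surface, if the arm or the gripper's body presses on something with over 40 N, if the wrist force passes 120 N, or if a joint passes its speed limit or range.

## Working session

There is one attempt and no reset: what is moved stays moved. The work goes in short steps, each a Python script; the robot and the scene stay as the last script left them, time stands still between calls to the robot, and variables do not carry over. Pictures are saved under pics/ and viewed, at most 14 in all, crops included, and the job is handed in when it is done.

```bash
mkdir -p pics; ls; cat > h.py <<'E'
import numpy as np, cv2
from plant import bot, kinematics, camera, calibration, search_frame, landmark_of
def save(img,n): cv2.imwrite(f'pics/{n}.png',img[...,::-1])
def ray(c,px):
    K=np.array(c['camera_matrix']);R=np.array(c['attitude'])
    if R.shape!=(3,3): R=cv2.Rodrigues(R.astype(float))[0]
    d=R@np.linalg.solve(K,[px[0],px[1],1.]);return np.array(c['origin'],float),d
def atz(c,px,z):
    o,d=ray(c,px);return o+d*(z-o[2])/d[2]
def tri(obs):
    A=np.zeros((3,3));b=np.zeros(3)
    for c,p in obs:
        o,d=ray(c,p);d=d/np.linalg.norm(d);M=np.eye(3)-np.outer(d,d);A+=M;b+=M@o
    return np.linalg.solve(A,b)
N=['gauge_center','block_center','adapter_center','plug_center','gauge_nest_floor','block_nest_floor','adapter_nest_floor','plug_nest_floor','solvent_bottle','tape']
E
python3 - <<'E'
from h import *
for n in ['scene','top']:
    im=camera(n);save(im,n+'0');c=calibration(n);print(n,c)
    for q in N:
        print(q,[(np.round(r['pixel'],1).tolist(),round(r['p'],2),np.round(atz(c,r['pixel'],.15),3).tolist()) for r in landmark_of(n,q)[:2]])
print(bot.observe())
E
```

```text
pics
scene {'camera_matrix': array([[372.47678273,   0.        , 316.6356538 ],
       [  0.        , 372.47678273, 202.83433764],
       [  0.        ,   0.        ,   1.        ]]), 'origin': array([ 0.00488102, -0.21063234,  0.66315659]), 'attitude': array([-1.89799626,  1.17139771, -0.62248083])}
gauge_center [([247.7, 250.8], 0.94, [0.465, 0.182, 0.15])]
block_center [([196.4, 225.8], 0.97, [0.483, 0.337, 0.15])]
adapter_center [([287.3, 210.9], 0.61, [0.626, 0.182, 0.15])]
plug_center [([344.8, 231.6], 0.69, [0.614, 0.027, 0.15])]
gauge_nest_floor [([238.5, 199.7], 0.72, [0.614, 0.316, 0.15])]
block_nest_floor [([321.4, 276.7], 0.98, [0.466, 0.013, 0.15])]
adapter_nest_floor [([415.8, 256.3], 0.76, [0.604, -0.134, 0.15])]
plug_nest_floor [([395.8, 303.1], 0.65, [0.467, -0.133, 0.15]), ([321.9, 276.5], 0.26, [0.467, 0.012, 0.15])]
solvent_bottle [([359.6, 186.8], 0.56, [0.807, 0.067, 0.15])]
tape [([406.1, 205.3], 0.84, [0.777, -0.066, 0.15])]
top {'camera_matrix': array([[498.78096639,   0.        , 324.30918837],
       [  0.        , 498.78096639, 194.75588946],
       [  0. 
[... 828 characters left out ...]
, 0.95, [0.787, -0.053, 0.15])]
{'t': 1.1, 'q': array([ 9.66021839e-01,  3.41996941e-01,  1.52409948e+00,  2.03688217e-05,
        1.27536245e+00, -1.46015391e-01]), 'qd': array([ 0.00156702,  0.00156587,  0.00163591,  0.00026868, -0.00025118,
       -0.00063584]), 'effort': array([-2.37067288e-03, -4.31138670e+01, -2.44473696e+01,  7.16347760e-02,
        4.81367391e-02,  2.97492932e-05]), 'eef_pos': array([0.23248882, 0.47075199, 0.22674228]), 'eef_rot': array([7.14316535e-01, 3.05927475e+00, 2.06731788e-04]), 'ft_force': array([ 0.39418591, -0.07933259, -0.33902156]), 'wrist_torque': array([ 0.02195013, -0.03617879,  0.00526824]), 'gripper_force': 0.0, 'gripper_width': 0.9998182909068231}
```

View pics/scene0.png

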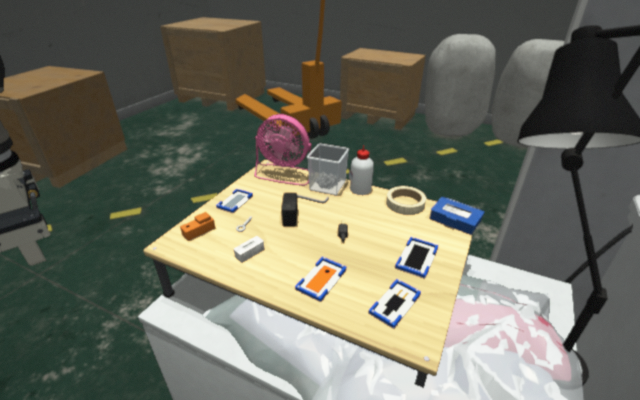

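View pics/top0.png

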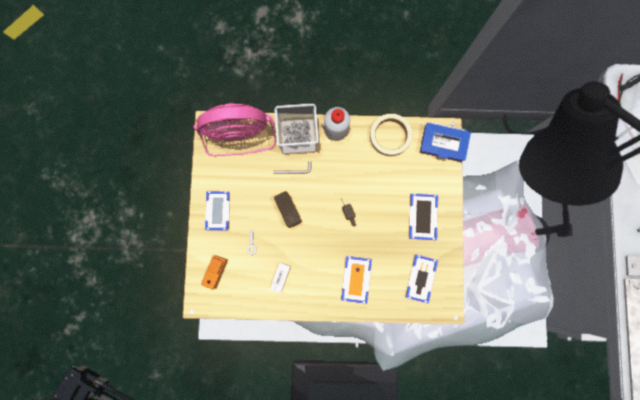

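The scene view shows the block at (197,226), gauge (249,249), adapter (290,208) and plug (343,232). The nests are gauge (235,200), block (321,278), adapter (417,257) and plug (395,302). The top view agrees: pieces at (214,272), (281,278), (288,209), (349,212), and nests at (217,211), (356,279), (424,216), (422,278). Next are wrist views from several places, for heights and yaws.

```bash
cat >> h.py <<'E'
def rot(th):
    f=(th+np.pi/2)/2;return np.pi*np.array([np.cos(f),np.sin(f),0])
E
python3 - <<'E'
from h import *
import pickle
V=[]
for i,(x,y) in enumerate([(.47,.30),(.47,.20),(.47,.08),(.47,-.05),(.47,-.14)]):
    for th in (np.pi/2,-np.pi/2):
        q=kinematics.inverse_kinematics([x,y,.42],rot(th))
        if i==0: print(th,q)
    bot.goto([x,y,.42],rot(np.pi/2)); bot.pause(.15)
    c=calibration('wrist');im=camera('wrist');L={}
    for q in N[:8]:
        L[q]=[(r['pixel'],r['p']) for r in landmark_of('wrist',q)[:3]]
    V.append((c,im,L)); print(c['origin'],bot.observe()['eef_pos'],bot.observe()['t'])
    for q in N[:8]: print(q,[(np.round(p,0).tolist(),round(s,2),np.round(atz(c,p,.15)[:2],3).tolist()) for p,s in L[q]])
pickle.dump(V,open('V.pkl','wb'))
save(np.vstack([np.hstack([cv2.resize(V[0][1],(400,250)),cv2.resize(V[1][1],(400,250))]),np.hstack([cv2.resize(V[2][1],(400,250)),cv2.resize(V[4][1],(400,250))])]),'w')
E
```

```text
1.5707963267948966 [ 4.30652630e-01  3.46453457e-01  1.00014544e+00 -4.44089210e-16
  1.79499376e+00 -1.14014370e+00]
-1.5707963267948966 [ 4.30652630e-01  3.46453457e-01  1.00014544e+00 -4.44089210e-16
  1.79499376e+00  2.00144896e+00]
[0.3964179  0.30114296 0.57846358] [0.46997334 0.30003633 0.41999274] 3.0167
gauge_center [([241.0, 163.0], 0.94, [0.466, 0.185])]
block_center [([337.0, 170.0], 0.81, [0.478, 0.327])]
adapter_center [([236.0, 257.0], 0.53, [0.62, 0.166])]
plug_center []
gauge_nest_floor [([339.0, 252.0], 0.8, [0.611, 0.333])]
block_nest_floor [([128.0, 164.0], 0.74, [0.468, 0.017])]
adapter_nest_floor []
plug_nest_floor [([34.0, 166.0], 0.74, [0.471, -0.124])]
[0.39693834 0.20106528 0.57887844] [0.46997461 0.20019953 0.41992518] 4.1
gauge_center [([308.0, 163.0], 0.64, [0.468, 0.185])]
block_center [([398.0, 248.0], 0.25, [0.605, 0.329])]
adapter_center [([301.0, 258.0], 0.6, [0.624, 0.172])]
plug_center []
gauge_nest_floor [([397.0, 250.0], 0.65, [0.608, 0.327])]
block_nest_floor [([196.0, 162.0], 0.92, [0.467, 0.019])]
adapter_nest_floor []
plug_nest_floor [([99.0,
[... 817 characters left out ...]
77, 0.333])]
adapter_center [([457.0, 256.0], 0.95, [0.621, 0.177])]
plug_center []
gauge_nest_floor []
block_nest_floor [([361.0, 161.0], 0.93, [0.464, 0.013])]
adapter_nest_floor [([266.0, 252.0], 0.78, [0.614, -0.134])]
plug_nest_floor [([265.0, 166.0], 0.75, [0.472, -0.129])]
[ 0.39687256 -0.13888576  0.57916054] [ 0.47003187 -0.13977915  0.42003855] 7.4833
gauge_center [([539.0, 161.0], 0.79, [0.464, 0.187])]
block_center []
adapter_center []
plug_center []
gauge_nest_floor [([608.0, 251.0], 0.89, [0.611, 0.33])]
block_nest_floor [([422.0, 163.0], 0.96, [0.467, 0.015])]
adapter_nest_floor [([323.0, 250.0], 0.78, [0.609, -0.132])]
plug_nest_floor [([324.0, 166.0], 0.84, [0.473, -0.132])]
```

View pics/w.png

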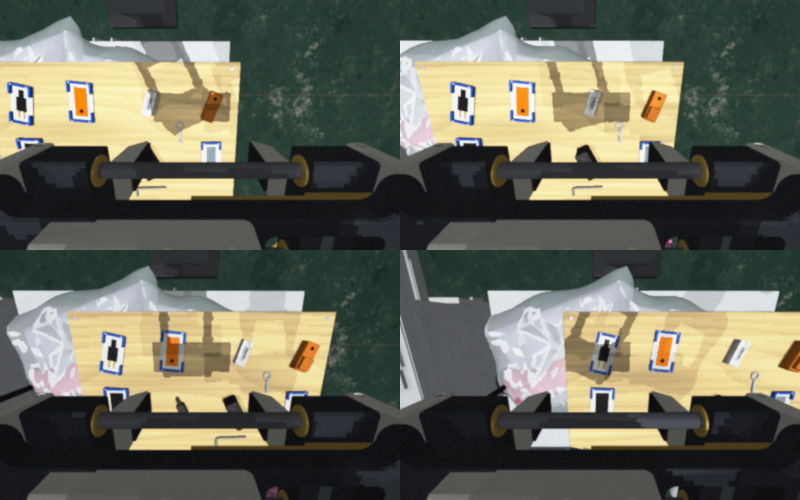

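The wrist mosaic shows the pieces and the nests as expected, but the back row sits close behind the fingers. I'll take closer views of both rows, triangulate, and cut orthophotos for the yaws.

```bash
cat >> h.py <<'E'
def ortho(c,im,xy,z,half=.06,s=2000):
    # crop: right=-y, up=+x, s px/m
    n=int(2*half*s); w=[(xy[0]+a,xy[1]+b) for a,b in((half,half),(half,-half),(-half,-half),(-half,half))]
    R=cv2.Rodrigues(np.array(c['attitude'],float))[0];o=np.array(c['origin']);K=np.array(c['camera_matrix'])
    p=[]
    for x,y in w:
        u=K@(R.T@(np.array([x,y,z])-o));p.append(u[:2]/u[2])
    H=cv2.getPerspectiveTransform(np.float32([(0,0),(n,0),(n,n),(0,n)]),np.float32(p))
    return cv2.warpPerspective(im,H,(n,n),flags=cv2.INTER_CUBIC|cv2.WARP_INVERSE_MAP)
E
python3 - <<'E'
from h import *
import pickle
V=pickle.load(open('V.pkl','rb'))
P=[(.62,y) for y in(-.13,.03,.18,.33)]+[(.49,y) for y in(.33,.18,.02,-.13)]
for x,y in P:
    bot.goto([x,y,.32],rot(np.pi/2)); bot.pause(.15)
    c=calibration('wrist');im=camera('wrist')
    L={q:[(r['pixel'],r['p']) for r in landmark_of('wrist',q)[:3]] for q in N[:8]}
    V.append((c,im,L))
for n in('scene','top'):
    c=calibration(n);im=camera(n)
    V.append((c,im,{q:[(r['pixel'],r['p']) for r in landmark_of(n,q)[:3]] for q in N[:8]}))
pickle.dump(V,open('V.pkl','wb'))
app=dict(zip(N,[(.468,.184),(.479,.331),(.622,.177),(.617,.031),(.61,.33),(.467,.015),(.61,-.133),(.472,-.128)]))
G={}
for q in N[:8]:
    ob=[(c,p) for c,_,L in V for p,s in L[q][:1] if s>.4 and np.hypot(*(atz(c,p,.15)[:2]-app[q]))<.05]
    X=tri(ob)
    r=np.array([np.linalg.norm((atz(c,p,X[2])-X)[:2]) for c,p in ob])
    ob=[o for o,e in zip(ob,r) if e<max(.01,np.median(r)*2)];X=tri(ob);G[q]=X
    print(q,len(ob),np.round(X,4),np.round(r*1000,0))
pickle.dump(G,open('G.pkl','wb'))
tiles=[]
for q in N[:8]:
    best=min(V[5:13],key=lambda v:np.hypot(v[0]['origin'][0]+.04-G[q][0],v[0]['origin'][1]-G[q][1]))
    z={'gauge_center':.164,'block_center':.168,'adapter_center':.19,'plug_center':.158}.get(q,.144)
    t=ortho(best[0],best[1],G[q],z,half=.06,s=1650);t=np.ascontiguousarray(t)
    cv2.drawMarker(t,(99,99),(255,0,255),0,10);tiles.append(t)
m=np.vstack([np.hstack(tiles[:4]),np.hstack(tiles[4:])]);save(m,'ortho')
print(m.shape,bot.observe()['t'])
E
```

```text
gauge_center 15 [0.4665 0.184  0.1522] [2. 2. 4. 3. 3. 3. 2. 2. 1. 1. 1. 4. 2. 1. 9.]
block_center 11 [0.4767 0.3276 0.157 ] [1. 1. 1. 1. 2. 2. 5. 2. 3. 7. 4.]
adapter_center 11 [0.6149 0.173  0.1652] [3. 1. 2. 5. 1. 4. 2. 3. 3. 6. 6.]
plug_center 8 [0.6152 0.0342 0.1536] [1. 3. 2. 0. 3. 1. 6. 1.]
gauge_nest_floor 10 [0.6156 0.3332 0.1421] [1. 5. 1. 5. 1. 3. 4. 4. 5. 9.]
block_nest_floor 15 [0.4673 0.0154 0.1441] [3. 1. 1. 2. 2. 1. 1. 1. 1. 2. 3. 3. 1. 2. 2.]
adapter_nest_floor 9 [ 0.6117 -0.1339  0.1461] [4. 4. 2. 3. 4. 5. 4. 2. 6.]
plug_nest_floor 12 [ 0.473  -0.1301  0.1459] [ 3.  1.  3.  1.  2.  2.  2.  1.  1.  2.  1.  1. 11.]
(396, 792, 3) 18.4833
```

View pics/ortho.png

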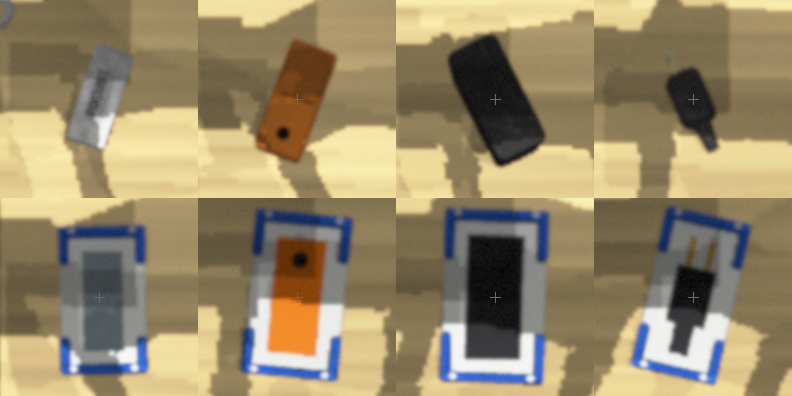

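The triangulated heights agree with the text: pieces 0.152 / 0.157 / 0.165 / 0.154 m, nest floors about 0.144 m. From the orthophotos, piece yaws are gauge −0.33, block −0.35, adapter +0.45 and plug +0.40. Nest yaws are gauge 0, block −0.10, adapter −0.03 and plug −0.21. Starting with the gauge and the block.

```bash
cat >> h.py <<'E'
# name: pick xy, yaw, underside->TCP, width, grip, place xy, yaw
T={'gauge':((.4675,.184),-.325,.004,.024,35,(.614,.331),.005),
'block':((.476,.328),-.35,.005,.030,35,(.468,.0155),-.10),
'adapter':((.6145,.172),.45,.010,.034,35,(.612,-.134),-.026),
'plug':((.615,.035),.40,.003,.024,30,(.474,-.1295),-.21)}
def run(k):
    p,a,h,w,F,d,b=T[k]; R1,R2=rot(a+np.pi/2),rot(b+np.pi/2); zu,zf=.140,.144
    bot.command_gripper(min(1,(w+.034)/.092))
    bot.goto([*p,.25],R1)
    bot.move_linear([*p,zu+h+.025],v=.2)
    s=bot.move_linear([*p,zu+h],v=.06,stop_force=12)
    if s: print('CONTACT at pick',bot.observe()['eef_pos']); bot.move_linear([*p,.25]); return False
    bot.command_gripper(0,force=F); gw=bot.observe()['gripper_width']*.092; z0=bot.observe()['eef_pos'][2]
    bot.move_linear([*p,.25],v=.2)
    o=bot.observe();print(k,'width mm',gw*1e3,o['gripper_width']*92,o['gripper_force'],'fz',o['ft_force'][2])
    if o['gripper_width']*.092<w-.006: print('NOT HELD'); return False
    bot.goto([*d,.25],R2)
    bot.move_linear([*d,zf+h+.02],v=.2)
    s=bot.move_linear([*d,zf+h-.001],v=.04,stop_force=8)
    z=bot.observe()['eef_pos'][2];print(' placed at',z-(z0+.004),s)
    if z-(z0+.004)>.004: print('HIGH');return False
    bot.command_gripper(min(1,(w+.034)/.092)); bot.pause(.1)
    bot.move_linear([*d,zf+h+.03],v=.1); bot.move_linear([*d,.27],v=.25)
    print(' t',bot.observe()['t']);return True
E
python3 - <<'E'
from h import *
run('gauge') and run('block')
E
```

```text
gauge width mm 24.002887899687003 23.943163730449985 34.99854326248169 fz -2.3205191005225996
 placed at -9.06036198934923e-05 True
 t 26.625
block width mm 30.050584906661186 29.836106446210223 34.99393343925476 fz -0.7333570416584008
 placed at -0.00015273947509064634 True
 t 34.1167
```

```bash
python3 - <<'E'
from h import *
import pickle
if run('adapter') and run('plug'):
    bot.goto([.40,.06,.40],rot(np.pi/2));bot.pause(.2)
    tiles=[]
    V=[]
    for x,y in((.62,.25),(.5,-.06)):
        bot.goto([x,y,.32],rot(np.pi/2));bot.pause(.2);c=calibration('wrist');V.append((c,camera('wrist')))
    G=pickle.load(open('G.pkl','rb'))
    bot.goto([.62,-.06,.32],rot(np.pi/2));bot.pause(.2);V.append((calibration('wrist'),camera('wrist')))
    for q,i,z in(('gauge_nest_floor',0,.168),('block_nest_floor',1,.172),('adapter_nest_floor',2,.194),('plug_nest_floor',1,.162)):
        tiles.append(np.vstack([ortho(*V[i],G[q],z,s=1650),ortho(*V[i],G[q],.150,s=1650)]))
    save(np.hstack(tiles),'after');print(bot.observe()['t'])
E
```

```text
adapter width mm 33.660352082426094 33.71581680084889 34.93419170379639 fz -2.952686719010158
 placed at -0.00018187203486338954 True
 t 41.6917
plug width mm 22.55002396416582 22.228277889131224 29.999751170980744 fz 0.3440256582416725
 placed at -0.0001260249521485568 True
 t 49.1167
53.9917
```

View pics/after.png

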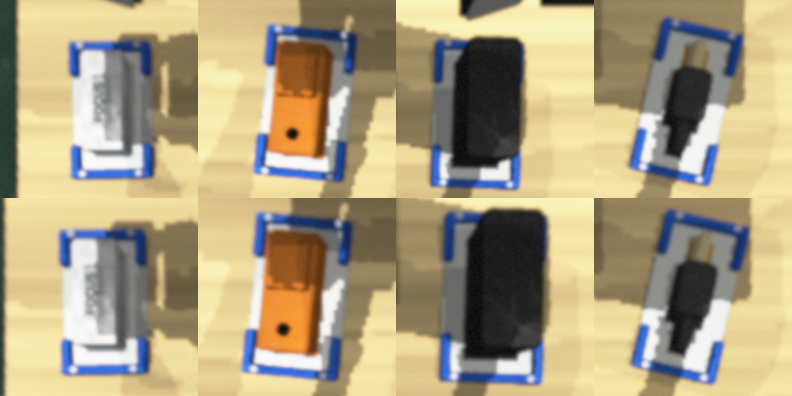

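The after-view shows each piece inside its own nest. In the top tiles the centres are within about 5 px (3 mm) of (99,99), and the pieces are aligned and flat.

```bash
python3 -c "
from h import *
print(bot.hand_in())"
```

```text
the job is handed in; nothing more can be done
None
```

All four pieces are in their own nests, flat and within about 3 mm of centre in the last wrist-camera view; the job was handed in at about 54 s, the bottle and tape were never approached, and no verdict was returned.

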